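# Click the kitchen radio's preset wheel to its marked station

### The job

Select the marked station on the kitchen radio: with a fingertip stroked lightly across the knurled wheel that stands out of its top, roll the wheel on by friction until its orange line clicks home at the top, in line with the two white pointer marks beside it. Then take the finger away. Do not lift or shift the radio, and leave everything else on the counter where it stands.

Things in the scene. Friction and masses are not known exactly. Their poses are not given: they have to be found in the camera images.
- radio: Dark teal kitchen radio, loose on rubber feet, 1.5 kg; cabinet 110 mm deep (x), 240 wide (y), its top 85 mm above the counter. Origin: centre of the underside; x to its back (cream front faces -x), z up. Wheel 62 mm to -y of the centre. On the top: a carrying handle from y = 8 to 108 mm, x = 12, up to 118 mm above the counter; a thin aerial along y at x = 46, up to 93 mm above the counter.
- wheel_crest (a point): Topmost point of the knurled black wheel, mid-width, 109 mm above the counter; fixed to the radio, with the radio's axes. The wheel is rigid, 72 mm across, 24 mm wide, axle along y, and stands 24 mm out of the top. Black cheeks beside it end 11 mm below the crest; each has a white pointer mark at the crest's x.
- wheel (a joint): Wheel angle in rad. 0: orange line at the crest, seated. Grows as the crest moves to the radio's +x (away from the robot). Clicks every 0.524 rad (19 mm of rim; white lines mark other detents); starts one or two clicks short of 0, the orange line on the front side. About 2 N along the rim starts it; past half-way it snaps on, else it springs back. Turns both ways.
- salt_shaker: Bystander: glass salt shaker with grey cap, 44 mm across, 90 mm tall. Origin at the centre of its underside.
- spice_jar: Bystander: spice jar with red lid, 45 mm across, 106 mm tall. Origin at the centre of its underside.
- pill_bottle: Bystander: small white bottle with green cap, 46 mm across, 87 mm tall. Origin at the centre of its underside.
- pear: Bystander: green pear, 118x68x66 mm. Origin at the centre of its underside.
- apple: Bystander: red apple, 75 mm across, 66 mm tall. Origin at the centre of its underside.
- peeler: Bystander: peeler with red handle, 170x25x18 mm, lying flat. Origin at the centre of its underside.

How it is judged:
On the way, in this order (a step that is already met when the one before it is completed fails the run):
1. a finger presses on the wheel (contact force between the fingers and radio above 0.3 N and horizontal distance between the grasp point and wheel_crest below 0.06 m), for 0.1 s.
2. the orange line is at the pointer marks (value of joint wheel between -0.15 and 0.15 rad), for 0.1 s.
At the end, for the whole second after the job is handed in: The wheel rests in the detent with the orange line at the pointer marks (within 0.15 rad), the radio stands at rest within 20 mm of where it was, and every bystander is within 25 mm of where it was (all of step 2 and velocity of joint wheel between -0.2 and 0.2 rad/s and distance of radio from where it was at the start of the episode below 0.02 m and angle between radio's own z axis and vertical below 0.05 rad and linear speed of radio below 0.02 m/s and distance of each of salt_shaker, spice_jar, pill_bottle, pear, apple, peeler from where it was at the start of the episode below 0.025 m); the robot touches nothing.
It fails at once if the radio is lifted off the counter (height (world z) of radio above 0.012 m).
It fails at once if the radio is shifted by more than 20 mm (distance of radio from where it was at the start of the episode above 0.02 m).
It fails at once if the radio is tipped (angle between radio's own z axis and vertical above 0.12 rad).
It fails at once if the fingers press on the radio or its wheel with more than 40 N (contact force between the fingers and radio above 40 N).
It fails at once if a bystander is moved by more than 25 mm (distance of any of salt_shaker, spice_jar, pill_bottle, pear, apple, peeler from where it was at the start of the episode above 0.025 m).
It also fails if it takes over 38 s, if anything falls off the work surface, if the arm or the gripper's body presses on something with over 40 N, if the wrist force passes 120 N, or if a joint passes its speed limit or range.

### The arm

A 6-joint arm with a two-finger parallel gripper is mounted at the origin on a cart in front of the work surface, level with it; the furniture and walls round the work are solid. World frame = base frame: x ahead of the robot, y to its left, z up, the work surface at z = 0. Lengths are in m, angles in rad, forces in N, time in s.
With the tool pointing down it reaches from about 0.375 to 0.925 m from the base axis. Payload 5.7 kg.
Tool frame: the origin (TCP) lies between the finger pads; the fingertips stand 25 mm ahead of it and the grasp point (between the pads) lies 6 mm ahead of it; z points along the fingers, y is the line along which they close (so a half turn about z gives the same grasp; the last joint's range is limited). The gripper opens to 85 mm and grips with 20 to 120 N. Pads are 22 mm wide; open, the fingers measure 114 mm over their backs; the gripper's body (76 mm by 85 mm) begins 54 mm behind the grasp point. The pads swing forward as they close: fully open they stand 13 mm farther back than shut.
Start: joints at [-1.453, 0.359, 1.51, -0, 1.272, -0.115], TCP at [0.138, -0.584, 0.256] pointing down, gripper open.
Joint ranges: [-2.97, 2.97], [-1.01, 2.36], [0.21, 2.38], [-0.96, 4.11], [0.2, 2.71], [-2.98, 2.98]. Speed limits (rad/s): [2.39, 2.39, 3.14, 3.14, 3.14, 3.14].

### API

Orientations are given as [roll, pitch, yaw] about the fixed x, y, z axes, in that order (R = Rz(yaw) Ry(pitch) Rx(roll)).
In Python, from rig import observe, capture, get_calibration, job_done gives the robot as it stands.
- The arm moves only by the tool drive_tool, never from a script. Its argument "commands" is a list that holds one entry, the list of rows, each a list of 6 numbers: the shift along the tool's x, y, z in m, then the turn, a rotation vector about the tool's x, y, z in rad. A call has 1 to 5 rows; each row is the pose to reach, as a shift and turn from the pose commanded when the call began, along the tool's axes at that moment; what a row does not reach only later rows make up. A row lasts 1/10 s, in which the tool goes at most 50 mm and 8.59 degrees, less where a joint would pass 70% of its speed; a pose out of reach is approached as far as the arm can. A call with a gripper value outside its range is refused whole. "claw" is the opening, from 0 (shut) to 1 (fully open), set as the call begins (left out, the last holds). The fingers move at their own pace and stop on an object; "newtons" is the grip in N (left out, the last holds). Time passes only in rows, so rows that repeat a pose let the fingers close. It gives the time, the measured TCP pose, the force, the opening and the grip force at its end, in the units of the state.
- observe(): the state, without advancing time (a new reading comes with each control period).
- capture(name): name is "side" or "top" or "wrist"; returns (picture, depth): 400x640x3 uint8, red, green, blue; 400x640 float32, m along the optical axis (not along the pixel's ray), 0 where there is no reading.
- get_calibration(name): a dict with "fx", "fy", "cx", "cy" (pixels), "rvec" (rotation vector, rad) and "tvec" (3), from world to camera coordinates, as OpenCV has them; the wrist camera has in their place "T_tool_cam" (4x4, takes a point from camera to tool coordinates, whose origin is the TCP and whose axes are the flange's). Camera axes: x right, y down, z forward; pixel columns grow to the right and rows downward; lengths in m; the calibration is good to about 2 mm. A picture is of the moment at which its call begins: read the wrist's pose just before it. get_calibration takes no time and is no camera call.
- job_done(): hands the job in; it is judged then, once.
The state is a dict: "t": time; "qpos": joint angles; "joint_vel": joint speeds; "joint_efforts": joint torques, N m; "tool_pos": TCP position; "ee_rot": TCP orientation; "wrist_force": force on the tool from outside, world axes, zero at the start; "torque": the same for the moment, N m; "finger_gap": opening from 0.0 (shut) to 1.0 (fully open); "grip_force": force on a finger pad.
Only numpy, scipy, OpenCV 4.12 (cv2) and the standard library are available. Lean on these libraries where they do the work, as an engineer would, in place of code of your own. Each camera call takes 0.05 s, during which the arm holds its last target. There are 200 camera calls.

## Working session

There is one attempt and no reset: what is moved stays moved. The work goes in short steps, Python scripts to look and compute and a tool call to move; the robot and the scene stay as the last step left them, time stands still between calls to the robot, and variables do not carry over. Pictures are saved under pics/ and viewed, at most 10 in all, crops included, and the job is handed in when it is done.

Besides the shell and the picture viewer there is one more tool, called after "Call:" as a command line: name --argument value ..., lists and objects as JSON in quotes. drive_tool: Moves the arm, as the interface text tells. Its arguments: {"type":"object","properties":{"commands":{"type":"array","items":{"type":"array","items":{"type":"array","items":{"type":"number"}}}},"claw":{"type":"number"},"newtons":{"type":"number"}},"required":["commands"]}

```bash
mkdir -p pics; cat > h.py <<'E'
import numpy as np, cv2
from rig import *
def pts(name,d,c=None):
    c=c or get_calibration(name)
    v,u=np.mgrid[:400,:640]
    P=np.stack([(u-c['cx'])/c['fx']*d,(v-c['cy'])/c['fy']*d,d],-1)
    if 'rvec' in c:
        R=cv2.Rodrigues(np.array(c['rvec'],float))[0]
        return (P-np.array(c['tvec']).ravel())@R
    from scipy.spatial.transform import Rotation as Ro
    s=observe();T=np.array(c['T_tool_cam'])
    P=P@T[:3,:3].T+T[:3,3]
    return P@Ro.from_euler('xyz',s['ee_rot']).as_matrix().T+np.array(s['tool_pos'])
E
python3 - <<'E'
from h import *
s=observe();print(s)
for n in('top','side'):
    im,d=capture(n);cv2.imwrite(f'pics/{n}0.png',im[...,::-1]);np.save(n+'0.npy',d);np.save(n+'P0.npy',pts(n,d))
    print(n,get_calibration(n))
E
```

```text
{'t': 0.0, 'qpos': array([-1.45308957e+00,  3.59512055e-01,  1.51142849e+00, -1.05692584e-05,
        1.27248003e+00, -1.15077478e-01]), 'joint_vel': array([-7.66968753e-04, -8.23930660e-04, -1.32064144e-03, -5.46643833e-04,
        1.24387313e-03,  5.24115375e-05]), 'joint_efforts': array([-3.53818097e-03, -5.27628851e+01, -2.78621399e+01, -5.39490284e-04,
        1.28736446e-02, -8.70378841e-06]), 'tool_pos': array([ 0.13834096, -0.58319199,  0.25545083]), 'ee_rot': array([-3.13977567e+00, -1.99857951e-04,  2.32787166e-01]), 'wrist_force': array([-0.49804419, -0.05731208,  0.87814126]), 'torque': array([-0.06312265, -0.02580268,  0.00254096]), 'grip_force': 0.0, 'finger_gap': 0.9996970502002834}
top {'fx': 436.9788389008371, 'fy': 436.9788389008371, 'cx': 319.50345761972073, 'cy': 200.7370411559245, 'rvec': array([ 2.23245288, -1.96876511,  0.21065655]), 'tvec': array([-0.06071639,  0.59231507,  1.13238935])}
side {'fx': 518.2246714354866, 'fy': 518.2246714354866, 'cx': 316.6543315976009, 'cy': 198.9901032522849, 'rvec': array([ 2.14401025, -1.25136804,  0.48026726]), 'tvec': array([-0.26616609,  0.46153672,  1.42448932])}
```

View pics/top0.png

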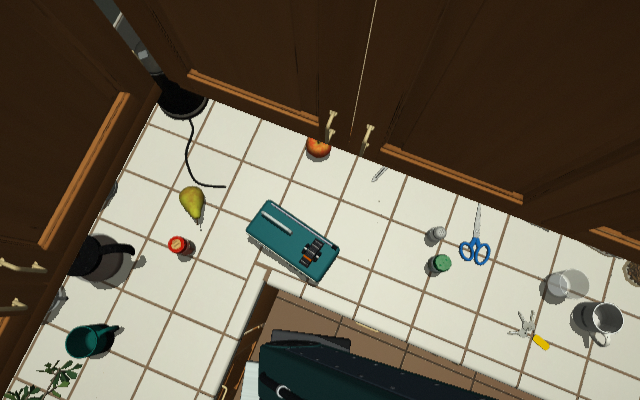

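View pics/side0.png

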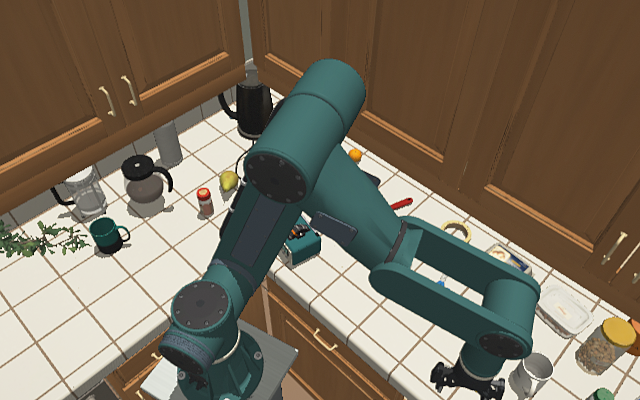

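The top view shows the teal radio centred near (293,242), with its handle at (276,220) and the wheel at (312,251). The side view is mostly blocked by the arm. I'll measure the radio next.

```bash
python3 - <<'E'
from h import *
im=cv2.imread('pics/top0.png');P=np.load('topP0.npy')
roi=np.zeros((400,640),bool);roi[195:290,240:345]=1
top=roi&(abs(P[...,2]-.085)<.006)
q=P[top][:,:2].astype(np.float32);print(len(q),cv2.minAreaRect(q), np.median(P[top][:,2]))
wh=roi&(P[...,2]>.096);n,l,st,c=cv2.connectedComponentsWithStats(wh.astype(np.uint8))
for i in range(1,n):
  if st[i,4]>15: print(c[i],st[i],P[l==i].mean(0),P[l==i].max(0)[2],cv2.minAreaRect(P[l==i][:,:2].astype(np.float32)))
hsv=cv2.cvtColor(im,cv2.COLOR_BGR2HSV)
for u,v in [(318,148),(192,200),(180,245),(436,233),(440,263),(380,173)]: print(u,v,P[v,u])
# counter check and height around wheel
print(P[300,400] if 0 else P[210,350])
cv2.imwrite('pics/crop.png',cv2.resize(im[190:295,235:350],None,fx=5,fy=5,interpolation=cv2.INTER_CUBIC))
E
```

```text
3046 ((0.47858676314353943, 0.07309488207101822), (0.23756644129753113, 0.10961021482944489), 62.209800720214844) 0.08446174958611247
[276.31343284 221.47014925] [260 211  33  23 134] [0.51316311 0.11399663 0.13110811] 1.2316071886658528 ((0.4545104205608368, 0.05985575169324875), (0.2619919776916504, 0.03725006431341171), 43.00284194946289)
[310.48113208 251.66981132] [302 242  20  21 212] [0.45048785 0.01905104 0.10461771] 0.112456266661887 ((0.45328831672668457, 0.022152643650770187), (0.03408851474523544, 0.05831961706280708), 62.58340072631836)
318 148 [0.74649442 0.03712232 0.0586106 ]
192 200 [0.55311507 0.3591328  0.06590913]
180 245 [0.42505811 0.35378362 0.10931874]
436 233 [ 0.54230165 -0.30270939  0.08655253]
440 263 [ 0.46470714 -0.31751941  0.09020753]
380 173 [ 0.7114517  -0.14907366  0.00553137]
[ 0.59246462 -0.07476443  0.00097839]
```

View pics/crop.png

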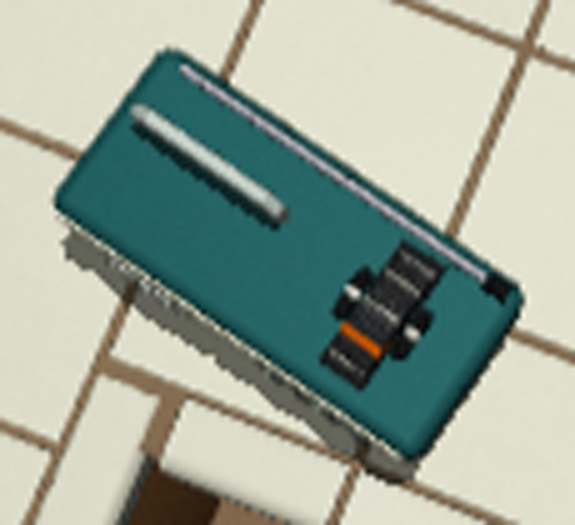

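```bash
cat >> h.py <<'E'
from scipy.spatial.transform import Rotation as Ro
def go(p,yaw):
    s=observe();R=Ro.from_euler('xyz',s['ee_rot']);T=Ro.from_euler('xyz',[np.pi,0,yaw])
    print('row',R.inv().apply(np.array(p)-s['tool_pos']).round(4),(R.inv()*T).as_rotvec().round(4))
def ray(u,v,z,n='top'):
    c=get_calibration(n);R=cv2.Rodrigues(np.array(c['rvec']))[0];o=-R.T@np.array(c['tvec']).ravel()
    w=R.T@[(u-c['cx'])/c['fx'],(v-c['cy'])/c['fy'],1];return o+w*(z-o[2])/w[2]
C=np.array([.4786,.0731]);a=np.deg2rad(62.2);X=np.array([np.sin(a),-np.cos(a)]);Y=np.array([np.cos(a),np.sin(a)])
def loc(p): d=np.array(p)[:2]-C;return np.array([d@X,d@Y])
E
python3 - <<'E'
from h import *
im=cv2.imread('pics/top0.png');hsv=cv2.cvtColor(im,cv2.COLOR_BGR2HSV)
m=cv2.inRange(hsv,(5,150,120),(20,255,255));m[:195]=0;m[290:]=0;m[:,:295]=0;m[:,345:]=0
v,u=np.nonzero(m);print(u.mean(),v.mean(),len(u))
for z in(.104,.091):print('orange',z,loc(ray(u.mean(),v.mean(),z)))
g=ray(311.4,252.4,.0985);print('marks',g,loc(g))
print('crest',C-.062*Y)
go([.34,-.40,.25],1.086);go([.4497,.0182,.25],1.086)
E
```

```text
306.8235294117647 257.52941176470586 17
orange 0.104 [-0.01729794 -0.06185434]
orange 0.091 [-0.01662353 -0.06094721]
marks [0.44944906 0.01664375 0.0985    ] [ 0.00054407 -0.06353574]
crest [0.44968403 0.01825598]
row [ 0.2385 -0.1318  0.0058] [-0.0015 -0.0009 -0.8532]
row [ 0.4417 -0.5134  0.0065] [-0.0015 -0.0009 -0.8532]
```

The orange line is one click short: it sits at local x = -17 mm, and one click is 18 mm. The crest is at about (0.450, 0.018). I'll move over it now.

Call:
drive_tool --commands '[[[0.046,-0.025,0,0,0,-0.14],[0.092,-0.05,0,0,0,-0.28],[0.138,-0.075,0,0,0,-0.42],[0.184,-0.1,0,0,0,-0.56],[0.23,-0.127,0,0,0,-0.7]]]' --claw 0 --newtons 20

```text
t: 0.6
tool_pos: [0.3247, -0.4143, 0.256]
ee_rot: [-3.141, -0.0, 0.938]
wrist_force: [0.1, -1.1, 0.4]
finger_gap: 0.142
grip_force: 0.0
```

```bash
python3 -c "
from h import *
s=observe();print(s['t'],s['tool_pos'],s['ee_rot'],s['finger_gap']);go([.4497,.0182,.25],1.086)"
```

```text
0.6 [ 0.32472549 -0.41432399  0.25601073] [-3.14122606e+00 -3.28834327e-04  9.38109097e-01] 0.141905868791242
row [ 0.4227 -0.155   0.0062] [-0.0003 -0.0004 -0.1479]
```

Call:
drive_tool --commands '[[[0.045,-0.018,0,0,0,-0.03],[0.09,-0.036,0,0,0,-0.06],[0.135,-0.054,0,0,0,-0.09],[0.18,-0.072,0,0,0,-0.12],[0.225,-0.09,0.006,0,0,-0.148]]]'

```text
t: 1.1
tool_pos: [0.3858, -0.1799, 0.2507]
ee_rot: [3.14, -0.0, 1.082]
wrist_force: [1.0, 0.2, -0.4]
finger_gap: 0.003
grip_force: 0.0
```

Call:
drive_tool --commands '[[[0.045,-0.003,0,0,0,0],[0.09,-0.006,0,0,0,0],[0.135,-0.01,0,0,0,0],[0.175,-0.02,0,0,0,0],[0.175,-0.02,0,0,0,0]]]'

```text
t: 1.6
tool_pos: [0.4506, -0.0135, 0.2501]
ee_rot: [-3.141, -0.002, 1.086]
wrist_force: [0.1, -0.6, 0.0]
finger_gap: 0.001
grip_force: 0.0
```

```bash
python3 -c "
from h import *
p=C-.062*Y-.009*X
s=observe();print(s);go([*p,.16],1.086)
im,d=capture('wrist');cv2.imwrite('pics/w1.png',im[...,::-1])"
```

```text
{'t': 1.6, 'qpos': array([-0.18502713,  0.14860811,  1.82457468,  0.00219368,  1.16886859,
        0.29900194]), 'joint_vel': array([-0.08024605, -0.00443197,  0.01347302, -0.05434532,  0.0004307 ,
       -0.0825331 ]), 'joint_efforts': array([  2.02403426, -36.3041389 , -26.4374274 ,   0.49858259,
        -0.08310459,   0.80902342]), 'tool_pos': array([ 0.45055337, -0.01351853,  0.2501224 ]), 'ee_rot': array([-3.14055888e+00, -1.79352949e-03,  1.08590771e+00]), 'wrist_force': array([ 0.06306636, -0.64060242,  0.01347523]), 'torque': array([-0.0064815 ,  0.04182084, -0.02930378]), 'grip_force': 0.0, 'finger_gap': 0.0012871045113302044}
row [ 0.0275 -0.0245  0.0902] [-0.001  -0.0018 -0.0001]
```

View pics/w1.png

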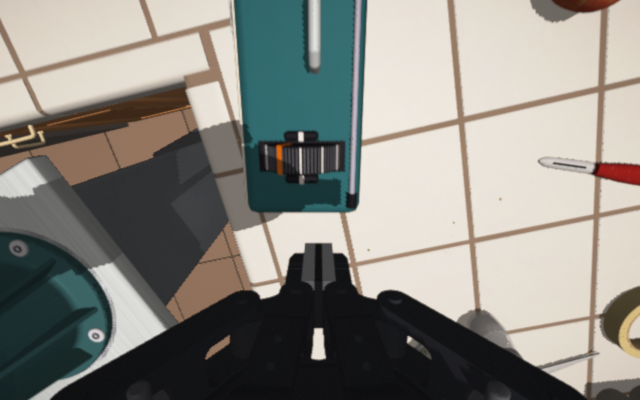

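The wrist view shows the wheel at (302,158), the orange line at (281,160) and the pointer marks at (301,136) and (301,179). The shut fingertips are at (318,265). I'll cross-check the crest from this view.

```bash
python3 -c "
from h import *
im,d=capture('wrist');P=pts('wrist',d)
print(P[137,301],P[178,301],(P[137,301]+P[178,301])/2,P[158,302],P[155:162,298:307,2].max())
print('fingertip',P[250:262:5,312],P[255,305:335:3])
m=P[130:190,250:350].reshape(-1,3);m=m[(m[:,2]>.1)];print(m.mean(0),m[:,2].max(),loc(m.mean(0)))
p=C-.062*Y-.009*X
go([*p,.15],1.086)"
```

```text
[0.45726495 0.03088619 0.08507664] [4.41110265e-01 2.34734931e-04 9.68310256e-02] [0.44918761 0.01556046 0.09095383] [0.45189626 0.01697288 0.10744726] 0.11072794806639921
fingertip [[ 0.45247309 -0.00476348  0.23784399]
 [ 0.45225017 -0.00532369  0.24154296]
 [ 0.45258297 -0.00491773  0.24705502]] [[ 0.44951392 -0.00379867  0.24167547]
 [ 0.45092417 -0.00406639  0.24247413]
 [ 0.45185118 -0.00511875  0.24153312]
 [ 0.45312914 -0.0055895   0.24187523]
 [ 0.45411302 -0.00659193  0.24106803]
 [ 0.45536571 -0.00710691  0.2413138 ]
 [ 0.45679936 -0.00723804  0.24236164]
 [ 0.45805252 -0.00770665  0.2426854 ]
 [ 0.45910819 -0.00860922  0.24210869]
 [ 0.46034175 -0.00911418  0.24235434]]
[0.45193042 0.01965975 0.10945298] 0.3676250096940211 [ 0.00133242 -0.05971056]
row [ 0.0312 -0.0255  0.1   ] [-0.0007  0.0007 -0.0021]
```

The two views agree on the crest to within about 2 mm. The shut fingertips measure about 12 mm along the stroke. I'll position 9 mm in front of the crest and go down.

Call:
drive_tool --commands '[[[0.031,-0.0255,0,0,0,0],[0.031,-0.0255,0.045,0,0,0],[0.031,-0.0255,0.085,0,0,0],[0.031,-0.0255,0.108,0,0,0],[0.031,-0.0255,0.108,0,0,0]]]'

```text
t: 2.2
tool_pos: [0.4393, 0.0204, 0.1397]
ee_rot: [-3.135, 0.003, 1.079]
wrist_force: [0.5, -0.8, 0.1]
finger_gap: 0.001
grip_force: 0.0
```

Call:
drive_tool --commands '[[[0,0,0,0,0,0],[0,0,0,0,0,0]]]'

```text
t: 2.4
tool_pos: [0.4433, 0.0207, 0.1436]
ee_rot: [3.139, -0.001, 1.08]
wrist_force: [0.3, -0.2, 0.1]
finger_gap: 0.001
grip_force: 0.0
```

```bash
python3 -c "
from h import *
p=C-.062*Y-.009*X
s=observe();print(loc(s['tool_pos']),s['tool_pos'][2]);go([*p,.134],1.086)
im,d=capture('wrist');cv2.imwrite('pics/w2.png',im[50:,100:540,::-1])"
```

```text
[-0.0067703  -0.06280313] 0.1436311544766482
row [ 0.0008 -0.0023  0.0096] [ 0.0022 -0.0008 -0.0063]
```

View pics/w2.png

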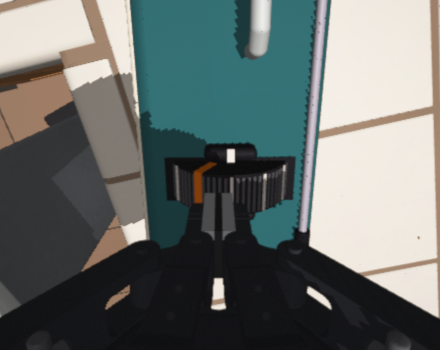

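The crop shows the fingertips (218,215) above the wheel, just left of the pointer mark (230,155), with the orange line at (203,185). Next I'll go down slowly until contact.

Call:
drive_tool --commands '[[[0,-0.003,0.003,0,0,0],[0,-0.003,0.005,0,0,0],[0,-0.003,0.007,0,0,0],[0,-0.003,0.007,0,0,0],[0,-0.003,0.007,0,0,0]]]'

```text
t: 2.95
tool_pos: [0.4395, 0.0231, 0.1353]
ee_rot: [-3.141, -0.0, 1.081]
wrist_force: [0.4, -1.0, -0.1]
finger_gap: 0.0
grip_force: 0.0
```

Call:
drive_tool --commands '[[[0,0,0.001,0,0,0],[0,0,0.002,0,0,0],[0,0,0.002,0,0,0]]]'

```text
t: 3.25
tool_pos: [0.4397, 0.023, 0.1335]
ee_rot: [3.141, -0.0, 1.081]
wrist_force: [-1.1, -0.6, 4.3]
finger_gap: -0.004
grip_force: 1.8
```

Contact at 4.3 N. I'll press slightly more and start the stroke.

Call:
drive_tool --commands '[[[0,0,0.001,0,0,0],[0,0.001,0.001,0,0,0],[0,0.003,0.001,0,0,0],[0,0.005,0.001,0,0,0]]]'

```text
t: 3.65
tool_pos: [0.4422, 0.0216, 0.1332]
ee_rot: [-3.138, -0.0, 1.08]
wrist_force: [-7.0, 3.9, 24.6]
finger_gap: -0.003
grip_force: 12.8
```

Call:
drive_tool --commands '[[[0,0.002,-0.0007,0,0,0],[0,0.004,-0.001,0,0,0],[0,0.006,-0.001,0,0,0]]]'

```text
t: 3.95
tool_pos: [0.4495, 0.0179, 0.1339]
ee_rot: [3.141, -0.0, 1.081]
wrist_force: [-0.8, 0.7, 8.3]
finger_gap: 0.001
grip_force: 4.0
```

Call:
drive_tool --commands '[[[0,0.002,0,0,0,0],[0,0.004,0,0,0,0],[0,0.005,0,0,0,0]]]'

```text
t: 4.25
tool_pos: [0.4546, 0.0152, 0.1339]
ee_rot: [3.14, -0.0, 1.081]
wrist_force: [-0.7, -0.7, 6.5]
finger_gap: -0.002
grip_force: 3.2
```

```bash
python3 -c "
from h import *
im,d=capture('wrist');cv2.imwrite('pics/w3.png',im[50:,100:540,::-1]);print(loc(observe()['tool_pos']))"
```

```text
[ 0.0060011  -0.06239766]
```

View pics/w3.png

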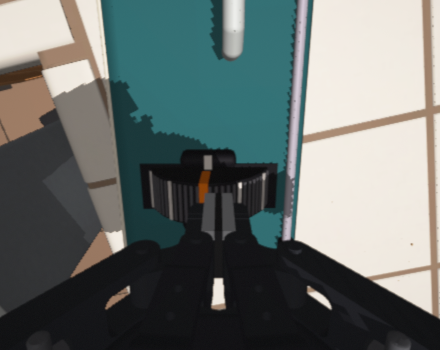

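The orange line (204,182) is now essentially under the pointer mark (207,160). I'll lift off and check.

Call:
drive_tool --commands '[[[0,0,-0.003,0,0,0],[0,0,-0.02,0,0,0],[0,0,-0.06,0,0,0],[0,0,-0.1,0,0,0],[-0.03,0,-0.11,0,0,0]]]'

```text
t: 4.8
tool_pos: [0.4431, -0.0102, 0.2474]
ee_rot: [3.134, -0.004, 1.083]
wrist_force: [1.5, -0.7, -0.0]
finger_gap: 0.001
grip_force: 0.0
```

Call:
drive_tool --commands '[[[-0.03,0,0,0,0,0],[-0.03,0,0,0,0,0],[-0.03,0,0,0,0,0]]]'

```text
t: 5.1
tool_pos: [0.4251, -0.0375, 0.2433]
ee_rot: [-3.141, -0.001, 1.079]
wrist_force: [0.1, -0.0, 1.7]
finger_gap: 0.003
grip_force: 0.0
```

```bash
python3 -c "
from h import *
im,d=capture('wrist');P=pts('wrist',d)
hsv=cv2.cvtColor(im,cv2.COLOR_RGB2HSV);m=cv2.inRange(hsv,(5,150,120),(20,255,255))>0
m&=(abs(P[...,2]-.1)<.015)&(np.hypot(P[...,0]-.45,P[...,1]-.018)<.06)
print(m.sum(),P[m].mean(0),loc(P[m].mean(0)))
v,u=np.nonzero(m);print(u.mean(),v.mean())
v,u=int(v.mean()),int(u.mean());cv2.imwrite('pics/w4.png',cv2.resize(im[max(0,v-75):v+75,max(0,u-100):u+100,::-1],None,fx=4,fy=4))"
```

```text
199 [0.45090123 0.02116169 0.10934712] [-0.00027847 -0.05886198]
312.51256281407035 118.82412060301507
```

View pics/w4.png

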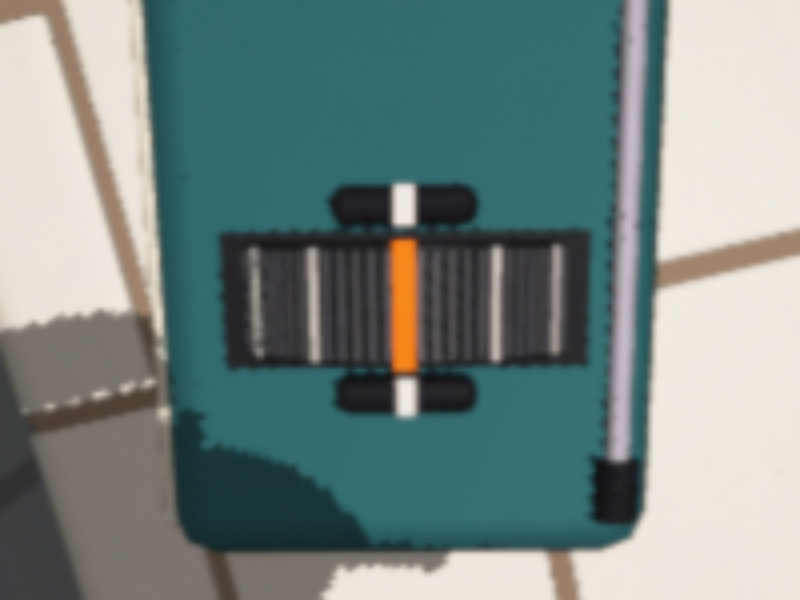

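The orange line (403,305) is exactly in line with both white marks (403,205) and (406,395), and the finger is clear.

```bash
python3 -c "
from rig import *
print(job_done())"
```

```text
the job is handed in; nothing more can be done
None
```

The wheel was rolled on one click: its orange line is in line with both white pointer marks, the finger is clear, and the job is handed in. No result came back; contact peaked at about 25 N (limit 40 N), and I didn't re-measure the radio or bystander positions.

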